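# Lock the hall lantern and lift it off its dock

### The job

Turn the steel lock ring on the rechargeable lantern clockwise (seen from above) until it stops with its tab at the bar-shaped lock mark, while the lantern stays in its charging dock. Then take the lantern by its wooden T-handle, lift it straight up about 12 cm above the dock and keep it there, steady and level; the program waits three seconds like that and finishes while still holding it. Leave everything else on the sideboard where it stands.

Things in the scene. Friction and masses are not known exactly. Their poses are not given: they have to be found in the camera images.
- dock: Black square charging dock, 116 x 116 mm, fixed to the table. Origin: centre of its underside, on the table. Floor 10 mm above the table; a rim 7 mm wide rises to 24 mm. The lantern's square foot stands in it with 2 mm play on each side: it can neither turn nor slide but lifts straight out.
- lantern: White lantern in the dock, turned as the dock is, loose, 0.4 to 0.8 kg, weight on its axis. Origin: centre of its underside, 10 mm above the table; z up. Heights above it, mm: square foot 98 wide, 0-22; clear cylinder 76 across, 22-92; round shoulder 96 across, 92-106; ring 107-132; T-handle bar 150-168. Marks on the shoulder: dark bar at +x (locked), dot 1.2 rad anticlockwise of it (open).
- handle: Wooden cross-bar of the T-handle, rigid part of the lantern: 16 mm thick along the lantern's x, 50 mm long along its y, 18 mm high, on a 14 mm post. Origin: the bar's centre, on the lantern's axis, 159 mm above the lantern's origin; 18 mm free below the bar down to the ring. Axes as the lantern's.
- ring_center (a point): Centre of the lock ring (steel, 56 mm across, 25 mm high) on the lantern's axis, 119.5 mm above its origin. Its x points to the tab. Grip it across its diameter from above, at right angles to the tab, with the T-handle between the fingers (bar reaches 25 mm from the axis, 48 mm above this point). The shoulder's top is 13.5 mm below this point.
- ring_tab (a point): Outer end of the ring's one tab (9 mm wide, 12 mm high, reaching from the ring to 42.5 mm from the axis), 119 mm above the lantern's origin.
- lock_mark (a point): Middle of the bar-shaped lock mark on the shoulder, 40.5 mm from the axis on the lantern's +x side, 107 mm above the lantern's origin.
- ring_lock (a joint): Turn of the lock ring, rad: 0 with the tab at the open dot, growing clockwise seen from above, 1.2 at the stop, where the tab is over the lock mark. It starts between 0 and 0.4. Stiff by friction (about 0.06 N m), it stays where it is left.
- bowl: Bystander, loose: round painted ceramic bowl, 168 mm across, 60 mm high. Origin: centre of its underside.
- key_dish: Bystander, loose: small round dish 108 mm across, 18 mm high, with two keys in it. Origin: centre of its underside.
- glasses_case: Bystander, loose: soft-cornered grey case 62 x 160 x 40 mm, long along its y. Origin: centre of its underside.
- books: Bystander, loose: stack of two books, 154 x 214 x 46 mm. Origin: centre of its underside.
- vase: Bystander, loose: woven bottle vase, 116 mm across, 205 mm high, with two dried stems to about 370 mm. Origin: centre of its underside.
- candle_lantern: Bystander, loose: square wooden candle lantern, 84 x 84 mm, 155 mm high, small wire loop on top, no ring and no T-handle (not the lantern of the task). Origin: centre of its underside.
- torch: Bystander, loose: metal pocket torch lying along its x, 140 mm long, 38 mm thick. Origin: centre of its underside.
- candle_jar: Bystander, loose: closed candle jar, 74 mm across, 97 mm high. Origin: centre of its underside.

How it is judged:
By the outcome, as a careful person would: the job done as asked, in the order asked, and still so for the second after the job is handed in, while the arm keeps its last pose, push and grip.
It also fails if it takes over 51 s, if anything falls off the work surface, if the arm or the gripper's body presses on something with over 40 N, if the wrist force passes 120 N, or if a joint passes its speed limit or range.

### The arm

A 6-joint arm with a two-finger parallel gripper is mounted at the origin on the work surface. World frame = base frame: x ahead of the robot, y to its left, z up, the work surface at z = 0. Lengths are in m, angles in rad, forces in N, time in s.
With the tool pointing down it reaches from about 0.35 to 0.975 m from the base axis. Payload 4.9 kg.
Tool frame: the origin (TCP) lies midway between the tips of the shut fingers; the grasp point (between the pads) lies 19 mm behind it; z points along the fingers, y is the line along which they close (so a half turn about z gives the same grasp; the last joint's range is limited). The gripper opens to 85 mm and grips with 20 to 120 N. Pads are 22 mm wide; open, the fingers measure 114 mm over their backs; the gripper's body (76 mm by 85 mm) begins 54 mm behind the grasp point. The pads swing forward as they close: fully open they stand 13 mm farther back than shut.
Start: joints at [1.151, 0.053, 1.613, -0, 1.476, -0.119], TCP at [0.185, 0.597, 0.231] pointing down, gripper open.
Joint ranges: [-3.01, 3.01], [-1.01, 2.22], [0.06, 2.58], [-1.02, 4.17], [0.09, 2.62], [-3.14, 3.14]. Speed limits (rad/s): [2.57, 2.57, 3.14, 3.14, 3.14, 3.14].

### API

Orientations are given as a unit quaternion [w, x, y, z].
In Python, from plant import * gives the robot as it stands.
- The arm moves only by the tool jog_arm, never from a script. Its argument "targets" is a list of rows, each a list of 3 entries, a list of its own where there are three numbers: the shift along the tool's x, y, z in units of 25 mm (1.0 is 25 mm), then the turn, a rotation vector about the tool's x, y, z in units of 8 degrees (1.0 is 8 degrees), then the opening in per cent of the stroke, from 0 (shut) to 100 (fully open). A call has 1 to 8 rows; each row is the pose to reach, as a shift and turn from the pose commanded when the call began, along the tool's axes at that moment; what a row does not reach only later rows make up. A row lasts 1/8 s, in which the tool goes at most 62.5 mm and 10.7 degrees, less where a joint would pass 70% of its speed; a pose out of reach is approached as far as the arm can. A call with a gripper value outside its range is refused whole. The fingers move at their own pace and stop on an object; the grip force is fixed at half the most. Time passes only in rows, so rows that repeat a pose let the fingers close. It gives the time, the measured TCP pose, the force, the opening and the grip force at its end, in the units of the state.
- state(): the state, without advancing time (a new reading comes with each control period).
- grab_frame(name): name is "side" or "top" or "wrist"; returns (picture, depth): 480x640x3 uint8, red, green, blue; 480x640 float32, m along the optical axis (not along the pixel's ray), 0 where there is no reading.
- camera_params(name): a dict with "fovy" (degrees; the focal length in pixels is half the picture's height over the tangent of half this angle, whatever the lens; pixels are square), "cx", "cy" (the principal point, pixels), "dist" ([k1, k2, p1, p2, k3] as OpenCV has them; the pictures are not rectified), "rvec" (rotation vector, rad) and "tvec" (3), from world to camera coordinates, as OpenCV has them; the wrist camera has in their place "hand_eye" (4x4, takes a point from camera to tool coordinates, whose origin is the TCP and whose axes are the flange's). Camera axes: x right, y down, z forward; pixel columns grow to the right and rows downward; lengths in m; the calibration is good to about 2 mm. A picture is of the moment at which its call begins: read the wrist's pose just before it. camera_params takes no time and is no camera call.
- job_done(): hands the job in; it is judged then, once.
The state is a dict: "time": time; "joint_pos": joint angles; "joint_vel": joint speeds; "joint_efforts": joint torques, N m; "tool_pos": TCP position; "tool_rot": TCP orientation; "contact_force": force on the tool from outside, world axes, zero at the start; "ft_torque": the same for the moment, N m; "gripper_width": opening from 0.0 (shut) to 1.0 (fully open); "grasp_force": force on a finger pad.
Only numpy, scipy, OpenCV 4.12 (cv2) and the standard library are available. Lean on these libraries where they do the work, as an engineer would, in place of code of your own. Each camera call takes 0.05 s, during which the arm holds its last target. There are 200 camera calls.

## Working session

There is one attempt and no reset: what is moved stays moved. The work goes in short steps, Python scripts to look and compute and a tool call to move; the robot and the scene stay as the last step left them, time stands still between calls to the robot, and variables do not carry over. Pictures are saved under pics/ and viewed, at most 10 in all, crops included, and the job is handed in when it is done.

Besides the shell and the picture viewer there is one more tool, called after "Request:" as name(argument=value, ...), one argument or row to a line, values as JSON. jog_arm: Moves the arm, as the interface text tells. Its arguments: {"type":"object","properties":{"targets":{"type":"array"}},"required":["targets"]}

```bash
mkdir -p pics; cat > h.py <<'E'
from plant import *
import numpy as np, cv2
from scipy.spatial.transform import Rotation as R
def K(p):
    f=240/np.tan(np.radians(p["fovy"])/2); return np.array([[f,0,p["cx"]],[0,f,p["cy"]],[0,0,1]])
def Rq(q): return R.from_quat([q[1],q[2],q[3],q[0]])
def pose(name,s=None):  # camera->world R,t
    p=camera_params(name)
    if "hand_eye" in p:
        s=s or state(); H=np.array(p["hand_eye"]); Rt=Rq(s["tool_rot"]).as_matrix()
        return p,Rt@H[:3,:3],Rt@H[:3,3]+np.array(s["tool_pos"])
    Rc=cv2.Rodrigues(np.array(p["rvec"],float))[0]; return p,Rc.T,-Rc.T@np.array(p["tvec"],float).ravel()
def ray(pp,uv):
    p,Rw,t=pp; n=cv2.undistortPoints(np.array(uv,float).reshape(-1,1,2),K(p),np.array(p["dist"],float))[:,0]
    return np.c_[n,np.ones(len(n))]@Rw.T,t
def atz(pp,uv,z):
    d,t=ray(pp,uv); return t+d*((z-t[2])/d[:,2])[:,None]
def withd(pp,uv,dep):
    d,t=ray(pp,uv); return t+d*np.array([dep[int(v),int(u)] for u,v in uv])[:,None]
E
python3 - <<'E'
from h import *
for n in("top","side"):
    im,d=grab_frame(n); cv2.imwrite(f"pics/{n}0.png",im[:,:,::-1]); np.save(f"{n}0.npy",d)
    print(n,pose(n)[2])
s=state();print(s["tool_pos"],s["tool_rot"],s["time"],s["contact_force"])
E
```

```text
top [0.39894899 0.02665948 1.16508974]
side [ 0.35162242 -1.00082113  0.70953986]
[0.18497463 0.59641369 0.23017373] [-2.43932202e-04  1.49847773e-01  9.88708634e-01 -9.06441380e-04] 0.1 [ 0.29789557 -0.29287779  0.25007591]
```

View pics/top0.png

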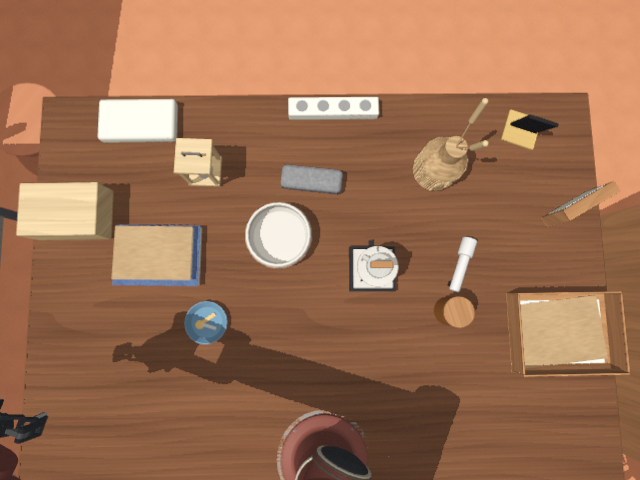

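View pics/side0.png

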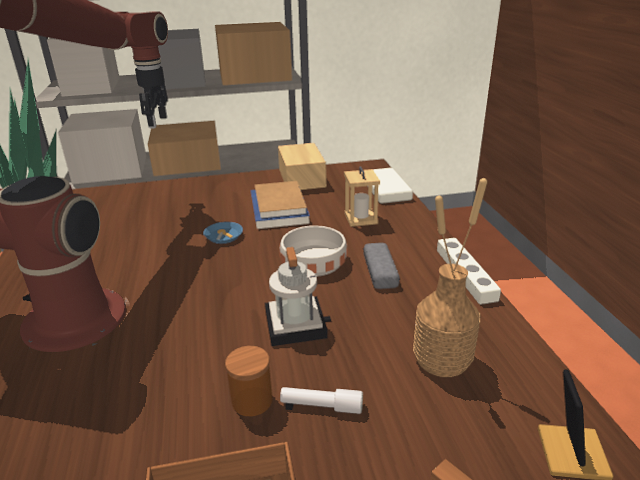

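The top view shows the lantern at about (380,265) in a black dock at about (373,268). The bowl is to its left at (279,235), with the torch at (463,263) and the jar at (459,311) to its right. I'll enlarge the lantern.

```bash
python3 - <<'E'
from h import *
im=cv2.imread("pics/top0.png"); c=im[230:300,335:415]
cv2.imwrite("pics/topc.png",cv2.resize(c,None,fx=8,fy=8,interpolation=cv2.INTER_CUBIC))
d=np.load("top0.npy");pp=pose("top")
print(atz(pp,[(381,265)],.178), withd(pp,[(381,265),(376,265),(386,265)],d), atz(pp,[(373,268)],.024))
E
```

```text
[[ 0.46578152 -0.12932089  0.178     ]] [[ 0.46577621 -0.12930851  0.17807834]
 [ 0.46600613 -0.11838153  0.17700854]
 [ 0.46581618 -0.14089126  0.17515618]] [[ 0.4688315  -0.13292002  0.024     ]]
```

View pics/topc.png

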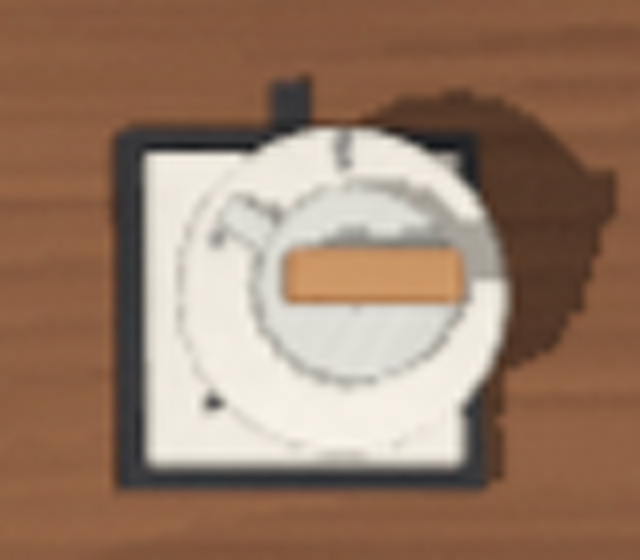

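The crop shows, at these pixels:
- **Shoulder:** centre (343,290).
- **Lock bar mark:** (343,150), which is world +x.
- **Tab:** (240,225).
- **Open dot:** beside the tab at (215,238).
- **Handle bar:** horizontal, from (285,275) to (463,275).

The mark at (213,400) is a decoy. Next I'll compute the positions and the approach move.

```bash
cat >> h.py <<'E'
def go(pos,yaw,s=None):  # tool y at world angle yaw (deg), z down -> shift units, turn units
    s=s or state(); R0=Rq(s["tool_rot"]); c,w=np.cos(np.radians(yaw)),np.sin(np.radians(yaw))
    Rt=R.from_matrix(np.array([[-w,c,0],[c,w,0],[0,0,-1]]).dot(np.diag([1,1,1]))) 
    return (R0.inv().apply(np.array(pos)-s["tool_pos"])/.025).round(2), ((R0.inv()*Rt).as_rotvec(degrees=True)/8).round(2)
E
python3 - <<'E'
from h import *
pp=pose("top"); f=lambda x,y:(335+x/8,230+y/8)
P=lambda pts,z:atz(pp,[f(*p) for p in pts],z)[:,:2]
c=P([(343,290)],.116)[0]; m=P([(343,150),(215,238),(213,400)],.116); t=P([(236,222)],.135)
h=P([(285,249),(463,249),(463,300),(285,300)],.178); dk=P([(118,132),(478,132),(485,488),(118,488)],.024)
ang=lambda v:np.degrees(np.arctan2(v[1],v[0]))
print("shoulder",c,[ (np.hypot(*(q-c)),ang(q-c)) for q in m],"tab",np.hypot(*(t[0]-c)),ang(t[0]-c))
print("handle",h.mean(0),np.linalg.norm(h[0]-h[1]),ang(h[0]-h[1]),"dock",dk.mean(0),ang(dk[0]-dk[1]))
print(go([.467,-.130,.33],-33)); print(camera_params("wrist")["hand_eye"])
E
```

```text
shoulder [ 0.46714463 -0.13166014] [(np.float64(0.04135884804854402), np.float64(-1.8382118762210362)), (np.float64(0.04046702360142426), np.float64(66.9648500790484)), (np.float64(0.050322531345071544), np.float64(128.95048441130106))] tab 0.03820683019252054 60.418629977254334
handle [ 0.46728601 -0.13104499] 0.04939875163737782 89.19479151944267 dock [ 0.46728794 -0.13155899] 89.22554993210218
(array([-19.38, -24.42,  -3.95]), array([-1.000e-02,  1.000e-02,  1.322e+01]))
[[-6.35683780e-04 -9.55346720e-01 -2.95486447e-01  7.60405736e-02]
 [ 9.99999797e-01 -5.95708940e-04 -2.25306676e-04  5.07260854e-04]
 [ 3.92220761e-05 -2.95486530e-01  9.55346905e-01 -1.42363653e-01]
 [ 0.00000000e+00  0.00000000e+00  0.00000000e+00  1.00000000e+00]]
```

Request:
jog_arm(
  targets=[
    [[0,0,-3.95],[0,0,0],100],
    [[0,0,-3.95],[0,0,0],100],
    [[-19.4,-24.4,-3.95],[0,0,12.85],100],
    [[-19.4,-24.4,-3.95],[0,0,12.85],100],
    [[-19.4,-24.4,-3.95],[0,0,12.85],100],
    [[-19.4,-24.4,-3.95],[0,0,12.85],100],
    [[-19.4,-24.4,-3.95],[0,0,12.85],100],
    [[-19.4,-24.4,-3.95],[0,0,12.85],100],
  ],
)

```text
time: 1.1
tool_pos: [0.3212, 0.2456, 0.3296]
tool_rot: [0.0, 0.656, 0.755, 0.0]
contact_force: [1.5, -0.5, 0.4]
gripper_width: 1.003
grasp_force: 0.0
```

```bash
python3 -c "
from h import *
print(go([.467,-.131,.33],-30))"
```

```text
(array([-1.573e+01,  3.680e+00, -1.000e-02]), array([0.  , 0.  , 4.75]))
```

Request:
jog_arm(
  targets=[
    [[-15.6,3.6,0],[0,0,4.5],100],
    [[-15.6,3.6,0],[0,0,4.5],100],
    [[-15.6,3.6,0],[0,0,4.5],100],
    [[-15.6,3.6,0],[0,0,4.5],100],
    [[-15.6,3.6,0],[0,0,4.5],100],
    [[-15.6,3.6,0],[0,0,4.5],100],
    [[-15.6,3.6,0],[0,0,4.5],100],
    [[-15.6,3.6,0],[0,0,4.5],100],
  ],
)

```text
time: 2.1
tool_pos: [0.4664, -0.1268, 0.3289]
tool_rot: [-0.001, 0.857, 0.516, -0.001]
contact_force: [0.2, 0.5, 0.1]
gripper_width: 1.001
grasp_force: 0.0
```

```bash
python3 - <<'E'
from h import *
s=state(); pp=pose("wrist",s); im,d=grab_frame("wrist"); cv2.imwrite("pics/w1.png",im[:,:,::-1]); np.save("w1.npy",d)
import json; json.dump({k:np.array(s[k]).tolist() for k in("tool_pos","tool_rot","joint_vel","joint_pos","contact_force","ft_torque")},open("s1.json","w"))
print(open("s1.json").read()); print(go([.467,-.131,.116],-30,s))
E
```

```text
{"tool_pos": [0.4663614193326015, -0.12678267424354353, 0.328941400944881], "tool_rot": [-0.0010312578311848482, 0.8565403729029133, 0.5160785647130917, -0.0006641824292024992], "joint_vel": [0.04296270017652563, -0.03406539213095606, 0.01739721210386052, 0.01224934751486834, 0.014383119737376193, 0.007840541958024683], "joint_pos": [-0.41963413023167884, -0.330181121095691, 1.7986956008922386, 9.054446779653998e-05, 1.6755297888320857, 0.06663788218245936], "contact_force": [0.169345693556818, 0.5440523972094611, 0.08742431723777827], "ft_torque": [0.052898930994509416, -0.004099885672654211, 0.006806595626038579]}
(array([-0.14,  0.12,  8.52]), array([-0.02,  0.  ,  0.27]))
```

View pics/w1.png

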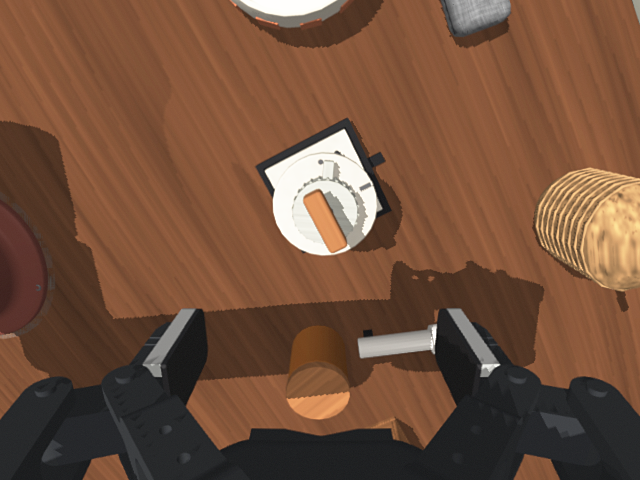

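```bash
python3 - <<'E'
import cv2
im=cv2.imread("pics/w1.png")[140:265,260:400]
cv2.imwrite("pics/w1c.png",cv2.resize(im,None,fx=4.5,fy=4.5,interpolation=cv2.INTER_CUBIC))
E
```

```text
(no output)
```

View pics/w1c.png

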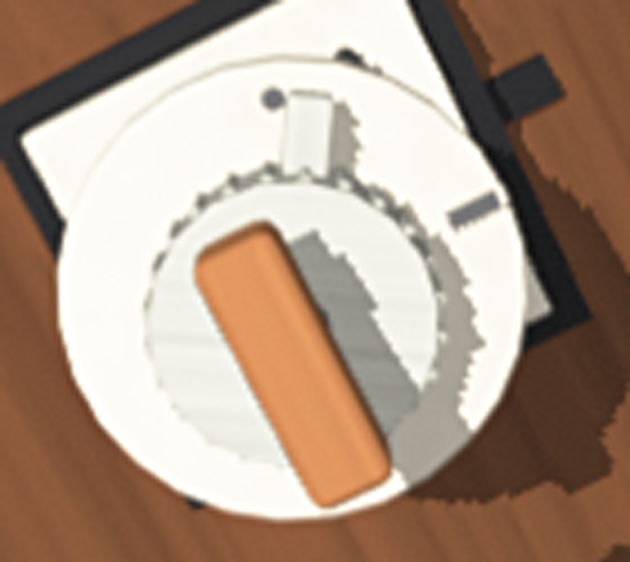

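The crop shows the tab end at (310,95) just beside the open dot at (273,98). The lock bar is at (474,211), the shoulder centre at about (292,289) and the handle bar centre at about (294,365).

```bash
python3 - <<'E'
from h import *
import json
s=json.load(open("s1.json")); pp=pose("wrist",s); d=np.load("w1.npy"); f=lambda x,y:(260+x/4.5,140+y/4.5)
P=lambda pts,z:atz(pp,[f(*p) for p in pts],z)[:,:2]
ang=lambda v:np.degrees(np.arctan2(v[1],v[0]))
c=P([(292,289)],.116)[0]; h=P([(197,262),(268,222),(390,468),(322,505)],.178)
print("shoulder",c,"handle",h.mean(0),ang(h[0]-h[3]),np.linalg.norm(h[0]-h[3]))
r=P([(292,318)],.142)[0]; print("ring top",r)
for n,p,z in(("bar",(474,211),.117),("dot",(273,98),.117),("tab",(310,95),.135)):
    q=P([p],z)[0]; print(n,np.hypot(*(q-c)),ang(q-c))
print("depths",withd(pp,[f(240,300),f(295,365),f(220,400),f(120,220),f(200,120)],d)[:,2])
E
```

```text
shoulder [ 0.46795528 -0.12908884] handle [ 0.46811035 -0.12910598] 88.40832596755322 0.04772350461077785
ring top [ 0.46783096 -0.12893599]
bar 0.03971420752703919 -3.8708281056897267
dot 0.03866460656633848 67.80678991046868
tab 0.041123023586362606 57.78237485853041
depths [0.17725406 0.17797658 0.14163506 0.11646786 0.116413  ]
```

Request:
jog_arm(
  targets=[
    [[-0.09,0.12,2],[0,0,0.38],100],
    [[-0.09,0.12,4],[0,0,0.38],100],
    [[-0.09,0.12,5],[0,0,0.38],100],
    [[-0.09,0.12,5],[0,0,0.38],100],
  ],
)

```text
time: 2.65
tool_pos: [0.4665, -0.1269, 0.2026]
tool_rot: [-0.002, 0.869, 0.495, -0.001]
contact_force: [-0.5, -0.5, 0.3]
gripper_width: 0.999
grasp_force: 0.0
```

```bash
python3 -c "
from h import *
print(go([.4677,-.130,.116],-31), state()['contact_force'])"
```

```text
(array([-0.08,  0.12,  3.46]), array([-0.04,  0.  ,  0.05])) [-0.48283932 -0.48863812  0.28703914]
```

Request:
jog_arm(
  targets=[
    [[-0.1,0.13,1],[0.04,0,0.05],100],
    [[-0.1,0.13,2],[0.04,0,0.05],100],
    [[-0.1,0.13,2],[0.04,0,0.05],100],
  ],
)

```text
time: 3.02
tool_pos: [0.4692, -0.1318, 0.1549]
tool_rot: [-0.003, 0.871, 0.492, -0.002]
contact_force: [0.2, -0.9, 0.1]
gripper_width: 0.999
grasp_force: 0.0
```

```bash
python3 -c "
from h import *
print(go([.4677,-.130,.116],-31), state()['contact_force'],state()['joint_vel'])"
```

```text
(array([ 0.03, -0.08,  1.56]), array([-0.05,  0.  , -0.01])) [ 0.19632821 -0.90239341  0.06288953] [-0.0039957  -0.01872944 -0.03933543 -0.00038933  0.00318064 -0.00107456]
```

Request:
jog_arm(
  targets=[
    [[0.03,-0.07,0.8],[-0.05,0,0],100],
    [[0.03,-0.07,1.55],[-0.05,0,0],100],
    [[0.03,-0.07,1.55],[-0.05,0,0],100],
  ],
)

```text
time: 3.4
tool_pos: [0.4677, -0.1305, 0.1156]
tool_rot: [-0.0, 0.871, 0.492, -0.0]
contact_force: [-0.6, 0.2, 0.2]
gripper_width: 0.997
grasp_force: 0.0
```

```bash
python3 -c "
from h import *
print(go([.4677,-.130,.116],-31), state()['contact_force'],state()['joint_vel'])"
```

```text
(array([ 0.02, -0.01, -0.02]), array([-0.  ,  0.  , -0.01])) [-0.61235456  0.20942893  0.23618835] [-0.0017657  -0.00935729 -0.02366833  0.00130329  0.00476153  0.0005879 ]
```

Request:
jog_arm(
  targets=[
    [[0,0,0],[0,0,0],75],
    [[0,0,0],[0,0,0],68],
    [[0,0,0],[0,0,0],50],
    [[0,0,0],[0,0,0],0],
    [[0,0,0],[0,0,0],0],
    [[0,0,0],[0,0,0],0],
  ],
)

```text
time: 4.15
tool_pos: [0.4685, -0.131, 0.1178]
tool_rot: [0.001, 0.871, 0.491, 0.0]
contact_force: [-4.0, 1.5, 5.2]
gripper_width: 0.63
grasp_force: 62.5
```

```bash
python3 -c "
from h import *
s=state();print(s['contact_force'],s['ft_torque'])"
```

```text
[-3.98961035  1.49571031  5.16846385] [0.31814809 0.53956785 0.02236859]
```

Request:
jog_arm(
  targets=[
    [[0,0,-0.04],[0,0,0.8],0],
    [[0,0,-0.04],[0,0,1.6],0],
    [[0,0,-0.04],[0,0,2.4],0],
    [[0,0,-0.04],[0,0,3.2],0],
    [[0,0,-0.04],[0,0,4],0],
    [[0,0,-0.04],[0,0,4.8],0],
    [[0,0,-0.04],[0,0,5.6],0],
    [[0,0,-0.04],[0,0,6.2],0],
  ],
)

```text
time: 5.15
tool_pos: [0.4684, -0.1315, 0.1178]
tool_rot: [0.001, 0.997, 0.079, 0.001]
contact_force: [-0.5, -2.0, -0.1]
gripper_width: 0.631
grasp_force: 63.6
```

```bash
python3 -c "
from h import *
s=state();print(s['contact_force'],s['ft_torque'],go([.4677,-.130,.117],-91.2))"
```

```text
[-0.54088712 -2.01228032 -0.13759085] [-0.25216021  0.15523969  0.09861806] (array([-0.02, -0.06,  0.03]), array([ 0.01, -0.01,  1.29]))
```

Request:
jog_arm(
  targets=[
    [[0,0,0],[0,0,0.5],0],
    [[0,0,0],[0,0,1.0],0],
    [[0,0,0],[0,0,1.2],0],
    [[0,0,0],[0,0,1.3],0],
    [[0,0,0],[0,0,1.3],0],
  ],
)

```text
time: 5.78
tool_pos: [0.4685, -0.1314, 0.1178]
tool_rot: [0.001, 1.0, -0.01, 0.001]
contact_force: [-1.3, -3.3, 3.3]
gripper_width: 0.63
grasp_force: 63.4
```

```bash
python3 -c "
from h import *
s=state();print(s['contact_force'],s['ft_torque'],go([.4677,-.130,.117],-91.2))"
```

```text
[-1.31573958 -3.26684077  3.29190046] [-0.40427065  0.34741694  0.02979611] (array([-0.03, -0.06,  0.03]), array([ 0.01, -0.01,  0.01]))
```

Request:
jog_arm(
  targets=[
    [[0,0,0],[0,0,0.15],0],
    [[0,0,0],[0,0,0.3],0],
    [[0,0,0],[0,0,0.4],0],
    [[0,0,0],[0,0,0.4],0],
  ],
)

```text
time: 6.28
tool_pos: [0.4689, -0.1315, 0.1179]
tool_rot: [0.001, 0.999, -0.037, 0.001]
contact_force: [-0.6, -3.8, 4.8]
gripper_width: 0.629
grasp_force: 64.0
```

```bash
python3 -c "
from h import *
s=state();print(s['contact_force'],s['ft_torque'],go([.4677,-.130,.117],-91.2))"
```

```text
[-0.5903928  -3.80592365  4.82836422] [-0.9845146   0.17100978  1.35483055] (array([-0.05, -0.06,  0.04]), array([ 0.02, -0.02, -0.38]))
```

Request:
jog_arm(
  targets=[
    [[0,0,0],[0,0,0.4],100],
    [[0,0,0],[0,0,0.4],100],
    [[0,0,0],[0,0,0.4],100],
    [[0,0,-0.5],[0,0,0.4],100],
    [[0,0,-2],[0,0,0.4],100],
    [[0,0,-4],[0,0,0.4],100],
    [[0,0,-6],[0,0,0],100],
    [[0,0,-7],[0,0,0],100],
  ],
)

```text
time: 7.28
tool_pos: [0.4692, -0.1312, 0.2973]
tool_rot: [0.001, 0.999, -0.038, 0.004]
contact_force: [1.1, 0.3, -0.5]
gripper_width: 0.999
grasp_force: 0.0
```

Request:
jog_arm(
  targets=[
    [[0,0,0],[0,0,-1.3],100],
    [[0,0,0],[0,0,-2.6],100],
    [[0,0,0],[0,0,-3.9],100],
    [[0,0,0],[0,0,-5.2],100],
    [[0,0,0],[0,0,-6.5],100],
    [[0,0,0],[0,0,-7.8],100],
    [[0,0,0],[0,0,-9.1],100],
    [[0,0,0],[0,0,-10.4],100],
  ],
)

```text
time: 8.28
tool_pos: [0.4682, -0.1308, 0.2933]
tool_rot: [0.001, 0.77, 0.637, 0.001]
contact_force: [-0.1, 0.3, 0.7]
gripper_width: 0.997
grasp_force: 0.0
```

```bash
python3 - <<'E'
from h import *
import json
s=state(); im,d=grab_frame("wrist"); cv2.imwrite("pics/w2.png",im[:,:,::-1]); np.save("w2.npy",d)
json.dump({k:np.array(s[k]).tolist() for k in("tool_pos","tool_rot","joint_vel")},open("s2.json","w"))
print(s["tool_pos"],s["gripper_width"],s["contact_force"],go([.4677,-.130,.150],-1.2,s))
pp=pose("wrist",s);p,Rw,t=pp
q=cv2.projectPoints(((np.array([[.4677,-.130,.142]])-t)@Rw),np.zeros(3),np.zeros(3),K(p),np.array(p["dist"],float))[0].ravel();print(q)
x,y=int(q[0]),int(q[1]); x0,y0=max(0,x-80),max(0,y-70)
print(x0,y0); cv2.imwrite("pics/w2c.png",cv2.resize(im[y0:y0+140,x0:x0+160,::-1],None,fx=4,fy=4,interpolation=cv2.INTER_CUBIC))
E
```

```text
[ 0.46821988 -0.13075853  0.29332702] 0.9971773268914566 [-0.09928892  0.27730248  0.71342732] (array([ 0.03, -0.04,  5.73]), array([ 0.02,  0.  , -1.2 ]))
[320.18042128 219.1928501 ]
240 149
```

View pics/w2c.png

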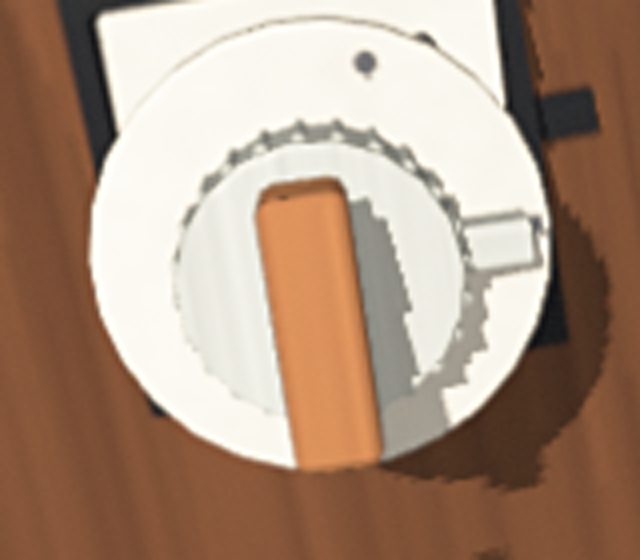

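The tab end is at (530,243) and now covers the lock bar. The dot at (366,62) is clear of it. I'll check the tab's angle and the handle.

```bash
python3 - <<'E'
from h import *
import json
s=json.load(open("s2.json")); pp=pose("wrist",s); f=lambda x,y:(240+x/4,149+y/4)
P=lambda pts,z:atz(pp,[f(*p) for p in pts],z)[:,:2]
ang=lambda v:np.degrees(np.arctan2(v[1],v[0]))
h=P([(260,207),(345,192),(382,460),(298,470)],.178); c=P([(320,242)],.116)[0]
print("handle",h.mean(0),ang(h[0]-h[3]),ang(h[1]-h[2]),np.linalg.norm(h[0]-h[3]),"shoulder",c)
for n,p,z in(("dot",(366,62),.117),("tab",(530,242),.135)):
    q=P([p],z)[0]; print(n,np.hypot(*(q-c)),ang(q-c))
E
```

```text
handle [ 0.46778637 -0.130315  ] 86.59820684596441 87.14831152093049 0.04677954303283879 shoulder [ 0.46785731 -0.12845875]
dot 0.03803391531742729 65.22800573315372
tab 0.04094626732486484 -4.645081321063291
```

Request:
jog_arm(
  targets=[
    [[0.02,-0.03,0],[0.02,0,-1.1],100],
    [[0.02,-0.03,1.5],[0.02,0,-1.1],100],
    [[0.02,-0.03,3],[0.02,0,-1.1],100],
    [[0.02,-0.03,4.5],[0.02,0,-1.1],100],
    [[0.02,-0.03,4.5],[0.02,0,-1.1],100],
  ],
)

```text
time: 8.95
tool_pos: [0.4657, -0.1294, 0.177]
tool_rot: [-0.003, 0.722, 0.692, -0.002]
contact_force: [0.1, -0.3, 0.6]
gripper_width: 1.002
grasp_force: 0.0
```

```bash
python3 -c "
from h import *
s=state();print(s['contact_force'],s['ft_torque'],go([.4678,-.130,.151],-2))"
```

```text
[ 0.09953973 -0.2656943   0.62940777] [-0.02564661 -0.00448546  0.01746847] (array([-0.02,  0.09,  1.04]), array([-0.05, -0.02, -0.06]))
```

Request:
jog_arm(
  targets=[
    [[-0.02,0.08,0.6],[-0.05,-0.02,-0.06],100],
    [[-0.02,0.08,1.04],[-0.05,-0.02,-0.06],100],
    [[-0.02,0.08,1.04],[-0.05,-0.02,-0.06],100],
  ],
)

```text
time: 9.32
tool_pos: [0.4693, -0.1308, 0.1534]
tool_rot: [0.003, 0.719, 0.695, 0.001]
contact_force: [-0.9, 0.0, -0.6]
gripper_width: 0.999
grasp_force: 0.0
```

```bash
python3 -c "
from h import *
s=state();print(s['contact_force'],s['ft_torque'],go([.4678,-.130,.151],-2))"
```

```text
[-0.85186857  0.0389471  -0.61772051] [-0.00365472  0.03980491  0.00206362] (array([ 0.03, -0.06,  0.09]), array([0.03, 0.02, 0.02]))
```

Request:
jog_arm(
  targets=[
    [[0.01,-0.03,0.05],[0.01,0,0],60],
    [[0.01,-0.03,0.05],[0.01,0,0],30],
    [[0.01,-0.03,0.05],[0.01,0,0],0],
    [[0.01,-0.03,0.05],[0.01,0,0],0],
    [[0.01,-0.03,0.05],[0.01,0,0],0],
    [[0.01,-0.03,0.05],[0.01,0,0],0],
    [[0.01,-0.03,0.05],[0.01,0,0],0],
  ],
)

```text
time: 10.2
tool_pos: [0.4688, -0.1309, 0.1528]
tool_rot: [0.003, 0.718, 0.696, 0.0]
contact_force: [-2.9, -1.0, 2.7]
gripper_width: 0.169
grasp_force: 62.2
```

```bash
python3 -c "
from h import *
s=state();print(s['contact_force'],s['ft_torque'],go([.4678,-.130,.151],-2))"
```

```text
[-2.90599996 -0.9918739   2.66282858] [-0.07141554  0.3883141  -0.04050866] (array([ 0.03, -0.04,  0.07]), array([0.03, 0.03, 0.02]))
```

Request:
jog_arm(
  targets=[
    [[0,0,-0.2],[0,0,0],0],
    [[0,0,-0.6],[0,0,0],0],
    [[0,0,-1.2],[0,0,0],0],
    [[0,0,-2],[0,0,0],0],
    [[0,0,-2.9],[0,0,0],0],
    [[0,0,-3.8],[0,0,0],0],
    [[0,0,-4.5],[0,0,0],0],
    [[0,0,-4.8],[0,0,0],0],
  ],
)

```text
time: 11.2
tool_pos: [0.469, -0.1305, 0.2747]
tool_rot: [0.004, 0.718, 0.696, 0.001]
contact_force: [0.2, -0.2, -4.3]
gripper_width: 0.175
grasp_force: 61.1
```

Request:
jog_arm(
  targets=[
    [[0,0,0],[0,0,0],0],
    [[0,0,0],[0,0,0],0],
    [[0,0,0],[0,0,0],0],
    [[0,0,0],[0,0,0],0],
  ],
)

```text
time: 11.7
tool_pos: [0.4681, -0.1301, 0.2719]
tool_rot: [0.002, 0.718, 0.696, -0.0]
contact_force: [-0.3, -0.5, -4.4]
gripper_width: 0.175
grasp_force: 61.1
```

```bash
python3 - <<'E'
from h import *
s=state();print(s['contact_force'],s['ft_torque'],go([.4688,-.1309,.2728],-2))
im,d=grab_frame("side"); cv2.imwrite("pics/s3.png",cv2.resize(im[100:400,140:540,::-1],None,fx=2,fy=2))
E
```

```text
[-0.32747962 -0.45703159 -4.38794382] [-0.00226023  0.02120919  0.05291178] (array([-0.03,  0.03, -0.04]), array([0.02, 0.02, 0.02]))
```

View pics/s3.png

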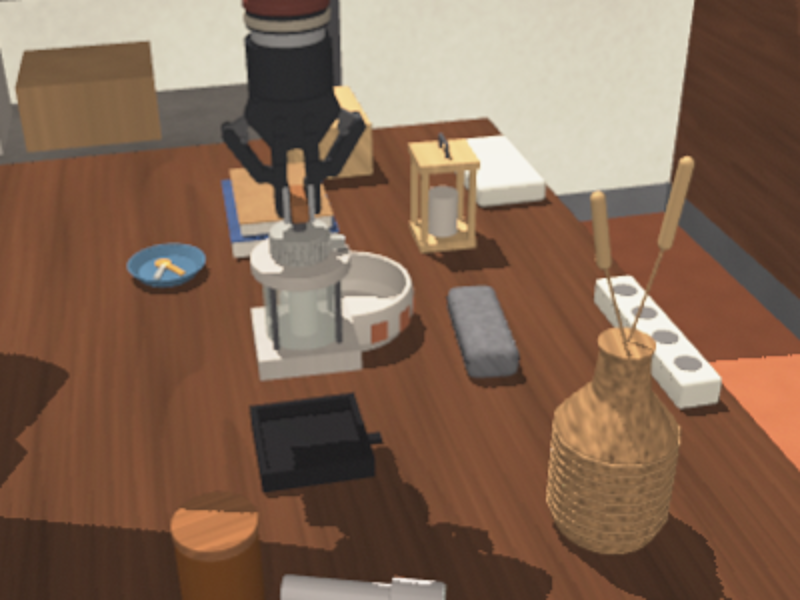

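The lantern at (305,300) hangs level above the empty dock at (315,440), with the tab on the +x side and nothing else disturbed. I'll hold it there for three seconds.

Request:
jog_arm(
  targets=[
    [[0,0,0],[0,0,0],0],
    [[0,0,0],[0,0,0],0],
    [[0,0,0],[0,0,0],0],
    [[0,0,0],[0,0,0],0],
    [[0,0,0],[0,0,0],0],
    [[0,0,0],[0,0,0],0],
    [[0,0,0],[0,0,0],0],
    [[0,0,0],[0,0,0],0],
  ],
)

```text
time: 12.75
tool_pos: [0.4684, -0.1302, 0.2725]
tool_rot: [0.003, 0.718, 0.696, 0.0]
contact_force: [0.8, 0.3, -5.1]
gripper_width: 0.172
grasp_force: 61.1
```

Request:
jog_arm(
  targets=[
    [[0,0,0],[0,0,0],0],
    [[0,0,0],[0,0,0],0],
    [[0,0,0],[0,0,0],0],
    [[0,0,0],[0,0,0],0],
    [[0,0,0],[0,0,0],0],
    [[0,0,0],[0,0,0],0],
    [[0,0,0],[0,0,0],0],
    [[0,0,0],[0,0,0],0],
  ],
)

```text
time: 13.75
tool_pos: [0.4684, -0.1303, 0.2726]
tool_rot: [0.003, 0.718, 0.696, 0.0]
contact_force: [-0.7, -0.2, -5.2]
gripper_width: 0.174
grasp_force: 61.1
```

Request:
jog_arm(
  targets=[
    [[0,0,0],[0,0,0],0],
    [[0,0,0],[0,0,0],0],
    [[0,0,0],[0,0,0],0],
    [[0,0,0],[0,0,0],0],
    [[0,0,0],[0,0,0],0],
    [[0,0,0],[0,0,0],0],
    [[0,0,0],[0,0,0],0],
    [[0,0,0],[0,0,0],0],
  ],
)

```text
time: 14.75
tool_pos: [0.4684, -0.1302, 0.2726]
tool_rot: [0.003, 0.718, 0.696, 0.0]
contact_force: [0.3, 1.2, -3.8]
gripper_width: 0.173
grasp_force: 61.1
```

```bash
python3 -c "
from h import *
s=state();print(s['time'],s['tool_pos'],s['contact_force'],s['grasp_force']);print(job_done())"
```

```text
14.75 [ 0.46836846 -0.13022869  0.2725576 ] [ 0.26512545  1.16652953 -3.79512388] 61.148868799209595
the job is handed in; nothing more can be done
None
```

The lock ring is turned to its stop with the tab at the lock mark, and the lantern was lifted straight up about 12 cm and held steady for three seconds; I handed the job in at 14.75 s, still holding it.

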